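# Reset the tripped outlet on the bench power unit

### The job

One of the three outlets on the bench power unit has tripped: the one with the corded plug in it, whose breaker button has popped up inside its recessed well and whose rocker switch is off. With a fingertip, reach into that well and press the button fully home while the switch is still off, then press that outlet's rocker fully over to on. Leave the plug seated, the other two outlets switched on, and the bottle, beaker, jar and stopper round about standing where they are; nothing is to be picked up.

Things in the scene. Friction and masses are not known exactly. Their poses are not given: they have to be found in the camera images.
- power_unit: the fixed bench power unit: a low box 184 x 309 mm, 65 mm high (the two grey end caps 67 mm), made of three white outlet modules side by side, 95 mm apart along its y. Origin: centre of its underside. x points from its front (robot side) to its rear, y along the row, z up. On top of each module, front to rear: a round recessed well, a grey rocker switch in a black frame, a socket face
- well_a (a point): centre of the mouth of the TRIPPED module's well, level with the module's flat top 65 mm above the bench. The well is round, 48 mm across and 30 mm deep, straight walls, 50 mm in front of the module's centre. The tripped module can be any of the three in the row; it is the one with the corded plug
- breaker_a (a joint): travel of the tripped breaker's round black button (25 mm across) in the middle of that well, in m: 0 popped up (its top 13 mm below the well's mouth), 0.008 fully home (top 21 mm below the mouth). Pushed straight down it resists with about 6 N all the way and stays where it is left
- breaker_a_top (a point): centre of the top face of the tripped breaker's button; goes down with it
- switch_a_pivot (a point): middle of the tripped module's rocker switch, on its pivot line (along the unit's y), 2.5 mm above the module's top and 60 mm behind the well's centre. The grey paddle is 40 mm long (along the unit's x) and 30 mm wide, two slopes meeting in a shallow valley at the pivot. Beyond its front end lies flat module top 2.5 mm below the pivot, 16 mm of it to the well's edge; the plug begins 32 mm behind the pivot
- switch_a (a joint): angle of the tripped module's rocker in rad: 0 off (front end raised to about 10 mm above the module's top), 0.34 on (front end down to about 3 mm above the module's top, rear end up). Pressing its front end, near the front edge, takes about 5 N; it stays where it is left
- switch_a_front (a point): middle of the front edge of that rocker's top face, about 19 mm in front of the pivot (towards the robot); the end to press. Moves with the paddle
- plug_top (a point): centre of the top of the corded grey plug seated in the tripped module's socket: 42 x 40 mm, 32 mm high above the module's top, 53 mm behind the rocker's pivot; its cord leaves to the rear
- plug (a joint): how far the plug has been pulled up out of its socket, m; 0 seated
- switch_b_pivot (a point): middle of the rocker of a healthy module with an empty socket, same layout
- switch_b (a joint): angle of that rocker, rad: 0.34 on, as it starts and must stay; 0 off
- switch_c_pivot (a point): middle of the rocker of the other healthy module, with a black cordless charger block 26 mm high in its socket, same layout
- switch_c (a joint): angle of that rocker, rad: 0.34 on, as it starts and must stay; 0 off
- wash_bottle_mid (a point): white plastic wash bottle with a bent spout, 76 mm across, 200 mm high, spout reaching 73 mm from its axis; loose, stands at one side of the unit. Point on its axis 76 mm above its foot
- beaker_mid (a point): glass beaker, 68 mm across, 85 mm high, loose, at the other side of the unit. Point on its axis half-way up
- jar_mid (a point): small amber jar, 38 mm across, 52 mm high, loose, in front of the unit. Its centre
- stopper_mid (a point): grey rubber stopper, 28 mm across, 18 mm high, loose, in front of the unit. Its centre
There are look-alikes about, which are no part of the job. What is shaped like the part that bears switch_c_pivot but green or red is not meant.

How it is judged:
By the outcome, as a careful person would: the job done as asked, in the order asked, and still so for the second after the job is handed in, with the robot touching nothing.
It also fails if it takes over 42 s, if anything falls off the work surface, if the arm or the gripper's body presses on something with over 40 N, if the wrist force passes 120 N, or if a joint passes its speed limit or range.

### The arm

A 6-joint arm with a two-finger parallel gripper is mounted at the origin on the work surface. World frame = base frame: x ahead of the robot, y to its left, z up, the work surface at z = 0. Lengths are in m, angles in rad, forces in N, time in s.
With the tool pointing down it reaches from about 0.35 to 0.975 m from the base axis. Payload 17.4 kg.
Tool frame: the origin (TCP) lies midway between the tips of the shut fingers; the grasp point (between the pads) lies 19 mm behind it; z points along the fingers, x is the direction in which the jaws open and shut, and the axes are right-handed (so a half turn about z gives the same grasp; the last joint's range is limited). The gripper opens to 85 mm and grips with 20 to 120 N. Pads are 22 mm wide; open, the fingers measure 114 mm over their backs; the gripper's body (76 mm by 85 mm) begins 54 mm behind the grasp point. The pads swing forward as they close: fully open they stand 13 mm farther back than shut.
Start: joints at [1.308, 0.116, 1.442, -0, 1.584, -0.038], TCP at [0.15, 0.658, 0.231] pointing down, gripper open.
Joint ranges: [-2.83, 2.83], [-0.83, 2.19], [0.07, 2.5], [-1.14, 4.28], [0.01, 3], [-2.97, 2.97]. Speed limits (rad/s): [1.89, 1.89, 2.22, 3.14, 3.14, 3.14].

### API

Orientations are given as a unit quaternion [x, y, z, w].
In Python, from workcell import arm gives the robot as it stands.
- The arm moves only by the tool carry_out, never from a script. Its argument "steps" is a list that holds one entry, the list of rows, each a list of 6 numbers: the shift along the tool's x, y, z in mm, then the turn, a rotation vector about the tool's x, y, z in rad. In form: [[[x, y, z, rx, ry, rz], ...]]. A call has 1 to 5 rows; each row shifts and turns the commanded pose from where the row before left it, along the tool's axes as they then stand; what a row does not reach is not made up. A row lasts 1/10 s, in which the tool goes at most 50 mm and 8.59 degrees, less where a joint would pass 70% of its speed; a pose out of reach is approached as far as the arm can. A call is refused whole if a number of a shift passes 50 or a number of a turn 0.15, either way. A call with a gripper value outside its range is refused whole. "claw" is the opening in per cent of the stroke, from 0 (shut) to 100 (fully open), set as the call begins (left out, the last holds). The fingers move at their own pace and stop on an object; "newtons" is the grip in N (left out, the last holds). Time passes only in rows, so rows that do not move let the fingers close. It gives the time, the measured TCP pose, the force and the opening at its end, in the units of the state.
- arm.get_obs(): the state, without advancing time (a new reading comes with each control period).
- arm.read_camera(name): name is "side" or "top" or "wrist"; returns a dict with "frame" (480x640x3 uint8, red, green, blue), "depth" (480x640 float32, m along the optical axis (not along the pixel's ray), 0 where there is no reading), "fx", "fy", "cx", "cy" (pixels), "rvec" (rotation vector, rad) and "tvec" (3), from world to camera coordinates, as OpenCV has them. Camera axes: x right, y down, z forward; pixel columns grow to the right and rows downward; lengths in m; the calibration is good to about 2 mm. A picture is of the moment at which its call begins.
- arm.close_job(): hands the job in, once; it reports no verdict.
The state is a dict: "time": time; "q": joint angles; "dq": joint speeds; "joint_torque": joint torques, N m; "ee_pos": TCP position; "orientation": TCP orientation; "contact_force": force on the tool from outside, world axes, zero at the start; "wrist_torque": the same for the moment, N m; "grip_width": finger opening in m.
Only numpy, scipy, OpenCV 4.12 (cv2) and the standard library are available. Lean on these libraries where they do the work, as an engineer would, in place of code of your own. Each camera call takes 0.05 s, during which the arm holds its last target.

## Working session

There is one attempt and no reset: what is moved stays moved. The work goes in short steps, Python scripts to look and compute and a tool call to move; the robot and the scene stay as the last step left them, time stands still between calls to the robot, and variables do not carry over. Pictures are saved under pics/ and viewed, and the job is handed in when it is done.

Besides the shell and the picture viewer there is one more tool, called after "Request:" as name([rows], argument=value, ...), one row to a line, values as JSON. carry_out: Moves the arm, as the interface text tells. Its arguments: {"type":"object","properties":{"steps":{"type":"array"},"claw":{"type":"number"},"newtons":{"type":"number"}},"required":["steps"]}

```bash
mkdir -p pics
cat > h.py <<'E'
from workcell import arm
import numpy as np, cv2, pickle
def cam(n,save=None):
    c=arm.read_camera(n)
    if save: cv2.imwrite('pics/'+save,c['frame'][:,:,::-1])
    return c
def ray(c,u,v):
    R,_=cv2.Rodrigues(np.array(c['rvec'],float)); t=np.array(c['tvec'],float).ravel()
    d=R.T@np.array([(u-c['cx'])/c['fx'],(v-c['cy'])/c['fy'],1.]); return -R.T@t,d
def onz(c,u,v,z):
    o,d=ray(c,u,v); return o+d*(z-o[2])/d[2]
def dep(c,u,v):
    o,d=ray(c,u,v); return o+d*c['depth'][int(v),int(u)]
E
python3 - <<'E'
from h import *
for n in('top','side','wrist'):
    c=cam(n,n+'0.png'); pickle.dump(c,open(n+'0.pkl','wb')); print(n,ray(c,320,240))
o=arm.get_obs(); print(o)
E
```

```text
top (array([0.51184184, 0.06432177, 1.23712164]), array([ 0.06622814, -0.00966444, -0.99776669]))
side (array([ 0.33856149, -1.03409128,  0.79305678]), array([ 0.20209234,  0.80871517, -0.55289103]))
wrist (array([0.08615356, 0.67365712, 0.37373912]), array([ 0.25480758, -0.05246874, -0.96559211]))
{'time': 0.15, 'q': array([ 1.30819939e+00,  1.16380368e-01,  1.44210700e+00, -4.02505860e-06,
        1.58399150e+00, -3.77714879e-02]), 'dq': array([-0.00036794, -0.00079223, -0.00074023, -0.00103167, -0.00072466,
       -0.00079083]), 'joint_torque': array([ 3.15126845e-04, -7.32529593e+01, -6.32846475e+01, -9.92907167e-05,
        5.16974353e-03, -4.47923256e-06]), 'ee_pos': array([0.15043651, 0.65787852, 0.23073167]), 'orientation': array([ 7.81964199e-01,  6.23323187e-01, -3.55482829e-04,  2.64537421e-04]), 'contact_force': array([ 0.31869843, -0.94789124, -0.19275792]), 'wrist_torque': array([ 0.0041115 ,  0.00218299, -0.04517874]), 'grip_width': 0.08522627831270789}
```

View pics/top0.png

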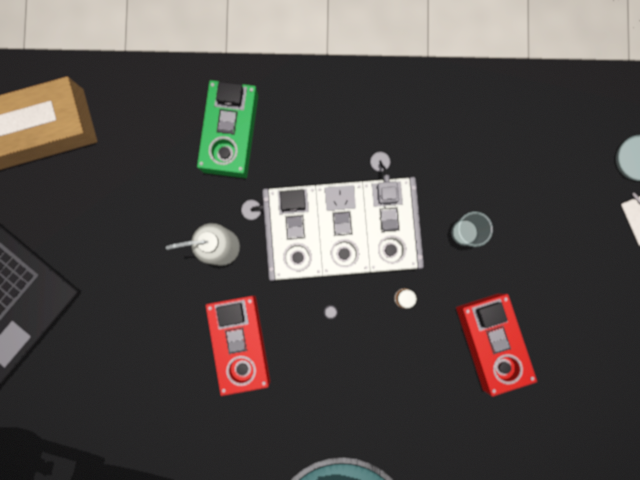

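View pics/side0.png

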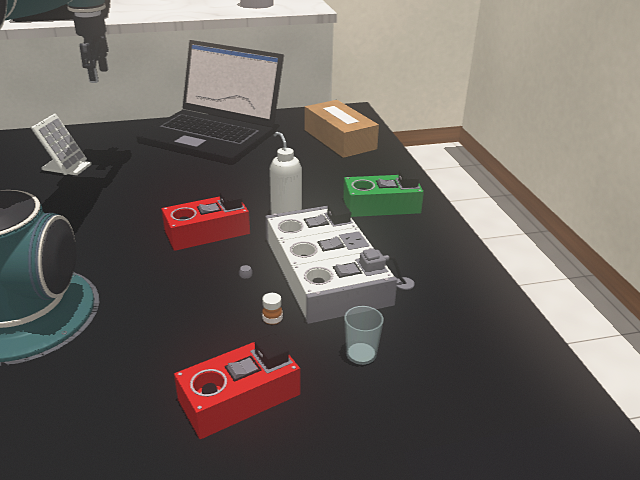

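The tripped module is the right-hand one in the top view: well about (391,250), rocker (390,219), plug (388,192). Around it are the beaker (472,230), jar (405,298), bottle (215,245) and stopper (330,312).

Run:
```python
from h import *
c=pickle.load(open('top0.pkl','rb')); f=c['frame']
crop=f[150:330,240:500]; cv2.imwrite('pics/topz.png',cv2.resize(crop,None,fx=3,fy=3,interpolation=cv2.INTER_CUBIC)[:,:,::-1])
s=pickle.load(open('side0.pkl','rb'))
crop=s['frame'][180:360,230:430]; cv2.imwrite('pics/sidez.png',cv2.resize(crop,None,fx=3,fy=3,interpolation=cv2.INTER_CUBIC)[:,:,::-1])
# height map: points with z 0.055..0.075
R,_=cv2.Rodrigues(np.array(c['rvec'],float)); t=np.array(c['tvec']).ravel()
v,u=np.mgrid[0:480,0:640]; d=c['depth']
P=np.stack([(u-c['cx'])/c['fx']*d,(v-c['cy'])/c['fy']*d,d],-1)
W=(P-t)@R
m=((W[...,2]>0.05)&(W[...,2]<0.085)&(u>255)&(u<432)&(v>165)&(v<290)).astype(np.uint8)
m=cv2.morphologyEx(m,cv2.MORPH_OPEN,np.ones((5,5)))
print('ztop',np.median(W[...,2][m>0]))
cn=max(cv2.findContours(m,0,2)[0],key=cv2.contourArea)
xy=W[cn[:,0,1],cn[:,0,0],:2].astype(np.float32)
print('depth rect',cv2.minAreaRect(xy))
hsv=cv2.cvtColor(f,cv2.COLOR_RGB2HSV)
m2=((hsv[...,2]>90)&(hsv[...,1]<60)&(u>255)&(u<432)&(v>165)&(v<290)).astype(np.uint8)
m2=cv2.morphologyEx(m2,cv2.MORPH_OPEN,np.ones((5,5)))
cn=max(cv2.findContours(m2,0,2)[0],key=cv2.contourArea)
xy=np.array([onz(c,*p[0],0.066)[:2] for p in cn],np.float32)
r=cv2.minAreaRect(xy);print('colour rect',r); print(cv2.boxPoints(r))
for n,(a,b),z in [('well',(391,250),.065),('sw',(390,219),.0675),('plug',(388,192),.097),('wellb',(344,253),.065),('wellc',(298,257),.065),('jar',(405,298),.05),('stop',(330,312),.018)]:
    print(n,onz(c,a,b,z),W[b,a])
```

```text
ztop 0.06488819133187207
depth rect ((0.6157007813453674, 0.008396729826927185), (0.1836629956960678, 0.3096926808357239), 5.571512222290039)
colour rect ((0.6169182062149048, 0.008883148431777954), (0.19116663932800293, 0.3105774521827698), 5.557775974273682)
[[ 0.5067446   0.15418467]
 [ 0.53682387 -0.15493277]
 [ 0.7270918  -0.13641837]
 [ 0.69701254  0.17269906]]
well [ 0.57199347 -0.08937183  0.065     ] [ 0.57246948 -0.09058808  0.0557245 ]
sw [ 0.63399584 -0.08653598  0.0675    ] [ 0.63380482 -0.08630007  0.06932902]
plug [ 0.68397397 -0.0783748   0.097     ] [ 0.68423412 -0.07859046  0.09527694]
wellb [0.56441578 0.00458389 0.065     ] [0.5654683  0.00338794 0.04153418]
wellc [0.55488736 0.09634346 0.065     ] [0.55559397 0.09686911 0.04575932]
jar [ 0.47639753 -0.12035768  0.05      ] [ 0.47660563 -0.11927343  0.05696962]
stop [0.44414781 0.02946179 0.018     ] [0.44427813 0.0295289  0.02034706]
```

View pics/topz.png

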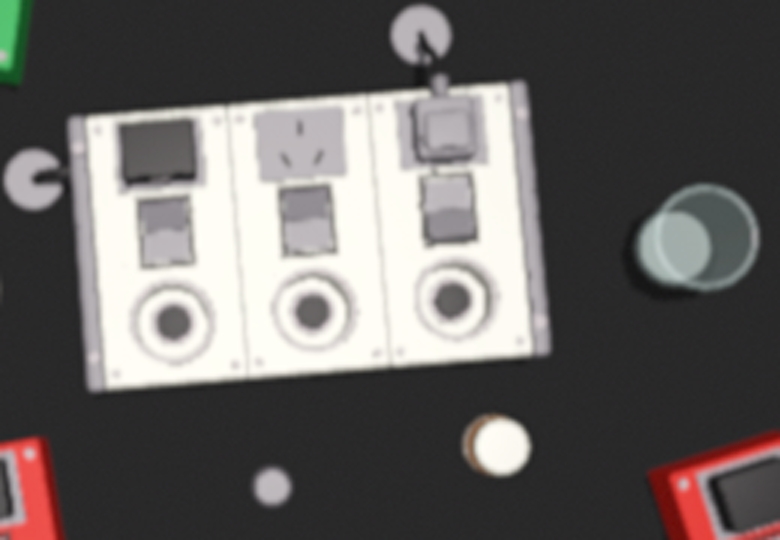

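View pics/sidez.png

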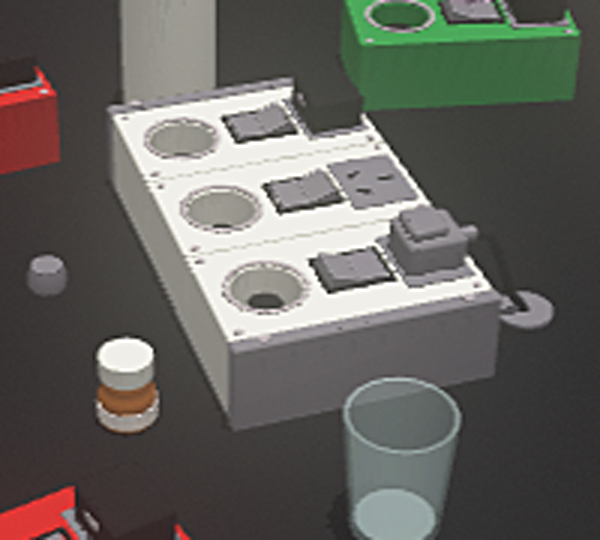

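Both outlines agree: unit centre about (0.616, 0.0085), yaw 5.56°, sizes as given. That puts well A at about (0.575, -0.091). I'll shut the fingers and cross over high, clear of the bottle.

Request:
carry_out([
  [[-35, 31, 0, 0, 0, 0], [-35, 31, 0, 0, 0, 0], [-35, 31, 0, 0, 0, 0], [-35, 31, 0, 0, 0, 0], [-35, 31, 0, 0, 0, 0]],
], claw=0, newtons=60)

```text
time: 0.65
ee_pos: [0.263, 0.4511, 0.2311]
orientation: [0.782, 0.623, -0.0, 0.0]
contact_force: [-0.1, -0.5, -1.0]
grip_width: 0.0121
```

Request:
carry_out([
  [[-35, 31, 0, 0, 0, 0], [-35, 31, 0, 0, 0, 0], [-35, 31, 0, 0, 0, 0], [-35, 31, 0, 0, 0, 0], [-35, 31, 0, 0, 0, 0]],
])

```text
time: 1.15
ee_pos: [0.375, 0.2459, 0.2313]
orientation: [0.782, 0.623, 0.0, 0.0]
contact_force: [1.0, 0.2, -0.7]
grip_width: -0.0003
```

Request:
carry_out([
  [[-35, 31, 0, 0, 0, 0], [-35, 31, 0, 0, 0, 0], [-35, 31, 0, 0, 0, 0], [-35, 31, 0, 0, 0, 0], [-35, 31, 0, 0, 0, 0]],
])

```text
time: 1.65
ee_pos: [0.4872, 0.0406, 0.2314]
orientation: [0.782, 0.623, 0.0, 0.0]
contact_force: [0.5, 1.3, 0.4]
grip_width: 0.0
```

Request:
carry_out([
  [[-35, 31, 0, 0, 0, -0.08], [-35, 31, 0, 0, 0, -0.08], [0, 0, 0, 0, 0, -0.08], [0, 0, 0, 0, 0, -0.08], [0, 0, 0, 0, 0, 0]],
])

```text
time: 2.15
ee_pos: [0.5348, -0.0379, 0.2309]
orientation: [0.672, 0.74, -0.0, -0.0]
contact_force: [-1.0, -0.6, 0.9]
grip_width: 0.0
```

Run:
```python
from h import *
from scipy.spatial.transform import Rotation as Ro
c=cam('wrist','wrist1.png'); pickle.dump(c,open('wrist1.pkl','wb'))
o=arm.get_obs(); print(o['ee_pos'],Ro.from_quat(o['orientation']).as_matrix())
```

```text
[ 0.53472092 -0.03762958  0.23110659] [[-9.32268495e-02  9.95644833e-01 -3.47293936e-04]
 [ 9.95644890e-01  9.32268741e-02  5.52904478e-05]
 [ 8.74267767e-05 -3.40626879e-04 -9.99999938e-01]]
```

View pics/wrist1.png

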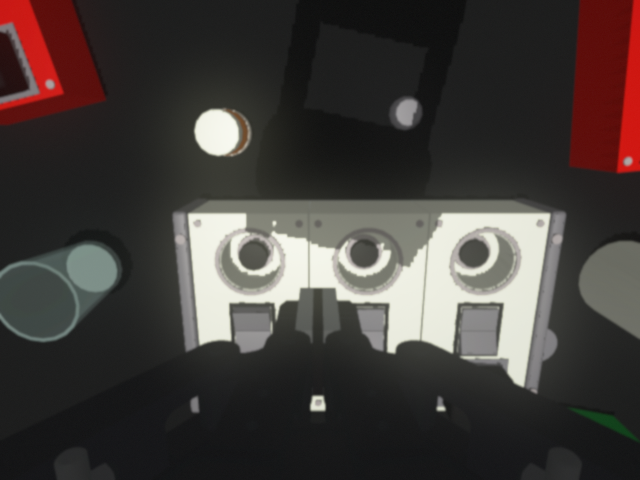

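The wrist view is rotated, with the robot side up. Well A is at (250,262), its rocker at (252,325), the beaker at left (60,290) and the jar at (222,132). Next I'll fit the well mouths.

Run:
```python
from h import *
c=pickle.load(open('wrist1.pkl','rb')); f=c['frame']
z=cv2.resize(f[195:375,170:370],None,fx=4,fy=4,interpolation=cv2.INTER_CUBIC)[:,:,::-1]
cv2.imwrite('pics/w1z.png',cv2.resize(z,(667,600)))
for n,(x0,y0) in dict(A=(250,262),B=(367,262),C=(485,260)).items():
    print(n,onz(c,x0,y0,.065))
# outer edge of the ring in A and C: hough
g=cv2.medianBlur(cv2.cvtColor(f,cv2.COLOR_RGB2GRAY),3)
h=cv2.HoughCircles(g,cv2.HOUGH_GRADIENT_ALT,1,60,param1=150,param2=.6,minRadius=24,maxRadius=45)
if h is not None:
  for x,y,r in h[0]:
    if y>190: print(x,y,r,onz(c,x,y,.065),'R mm',1e3*np.linalg.norm(onz(c,x+r,y,.065)-onz(c,x,y,.065)))
```

```text
A [ 0.57549488 -0.0879598   0.065     ]
B [0.56634897 0.00642183 0.065     ]
C [0.55544926 0.10126161 0.065     ]
248.0 260.0 31.962044 [ 0.5739503  -0.08966044  0.065     ] R mm 25.86828479121193
40.0 305.0 37.23279 [ 0.63013926 -0.26052922  0.065     ] R mm 31.09318564416205
369.0 262.0 33.061493 [0.56619263 0.0080352  0.065     ] R mm 26.795182592676166
486.0 258.0 34.76691 [0.55370037 0.1017175  0.065     ] R mm 28.10047416967587
486.0 258.0 26.9327 [0.55370037 0.1017175  0.065     ] R mm 21.768421977454434
```

View pics/w1z.png

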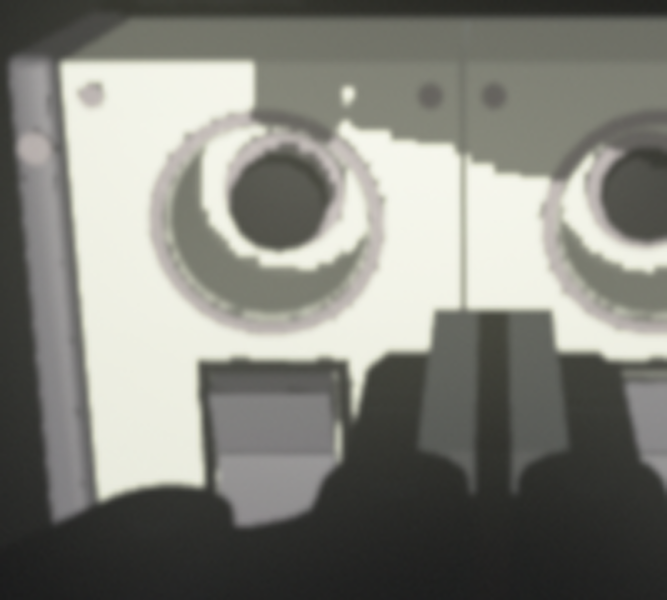

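Well A from three estimates averages (0.5745, -0.0895), with a spread of about 2 mm. The shut tip is narrow enough for the 48 mm well. I'll move above it and lower part way.

Request:
carry_out([
  [[-28, 17, 0, 0, 0, 0], [-27, 18, 0, 0, 0, 0], [0, 0, 50, 0, 0, 0], [0, 0, 50, 0, 0, 0], [0, 0, 30, 0, 0, 0]],
])

```text
time: 2.7
ee_pos: [0.5735, -0.0885, 0.0975]
orientation: [0.674, 0.739, -0.001, -0.001]
contact_force: [0.4, 0.2, 0.1]
grip_width: 0.0001
```

Request:
carry_out([
  [[0, 0, 0, 0, 0, 0], [0, 0, 0, 0, 0, 0]],
])

```text
time: 2.9
ee_pos: [0.5751, -0.0888, 0.1025]
orientation: [0.673, 0.74, 0.0, 0.0]
contact_force: [0.1, -0.2, 0.9]
grip_width: -0.0002
```

Run:
```python
from h import *
c=cam('wrist','wrist2.png'); pickle.dump(c,open('wrist2.pkl','wb'))
s=cam('side'); t=cam('top')
z=lambda im,k:cv2.resize(im,None,fx=k,fy=k,interpolation=cv2.INTER_CUBIC)[:,:,::-1]
cv2.imwrite('pics/s2.png',z(s['frame'][160:360,230:430],3)); cv2.imwrite('pics/t2.png',z(t['frame'][150:330,300:500],3))
o=arm.get_obs(); print(o['time'],o['ee_pos'],o['contact_force'])
R,_=cv2.Rodrigues(np.array(c['rvec']));
for p in (o['ee_pos'],):
  q=R@p+np.array(c['tvec']).ravel(); print('tcp px',c['fx']*q[0]/q[2]+c['cx'],c['fy']*q[1]/q[2]+c['cy'])
```

```text
3.05 [ 0.57590773 -0.08902257  0.10392288] [-0.89618741 -0.50641995  0.34570509]
tcp px 314.22170006096337 311.4869175784397
```

View pics/wrist2.png

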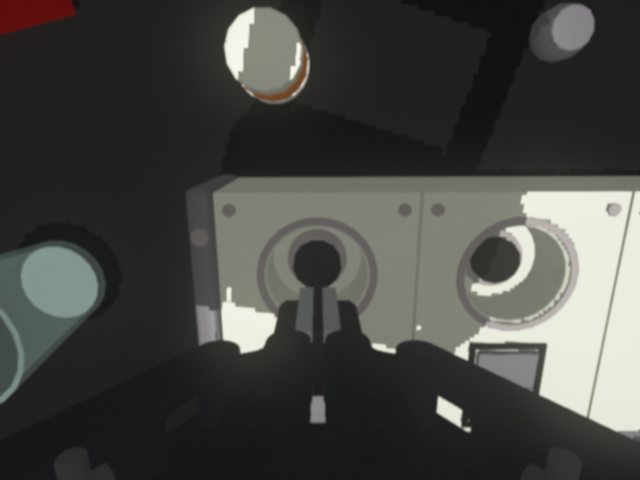

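View pics/s2.png

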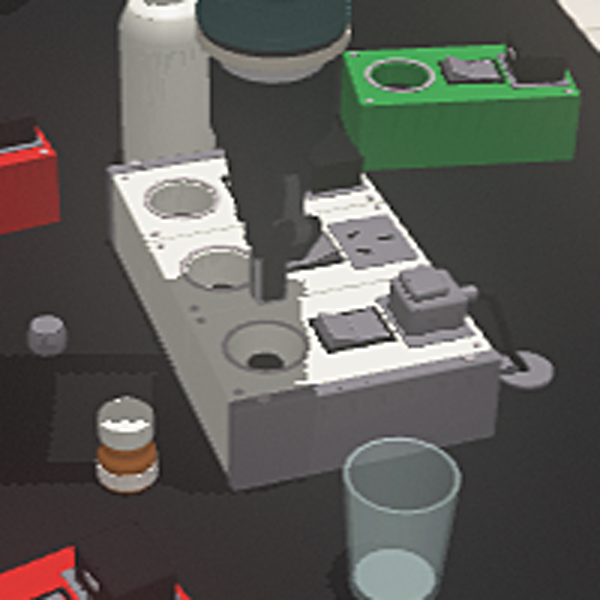

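Run:
```python
from h import *
c=pickle.load(open('wrist2.pkl','rb')); f=c['frame']
print('mouth',onz(c,317,272,.065),'R',(onz(c,377,272,.065)-onz(c,257,272,.065))[1]/2)
print('tip front',onz(c,318,289,.103), 'sides',onz(c,299,289,.103),onz(c,338,289,.103))
b=onz(c,317,260,.052);print('button',b,(onz(c,344,260,.052)-onz(c,290,260,.052))[1])
print('plug etc, wellB',onz(c,517,272,.065))
cv2.imwrite('pics/w2z.png',cv2.resize(f[200:360,220:420],None,fx=3.5,fy=3.5,interpolation=cv2.INTER_CUBIC)[:,:,::-1])
```

```text
mouth [ 0.57364812 -0.08821361  0.065     ] R 0.02848563267117587
tip front [ 0.56691668 -0.08842142  0.103     ] sides [ 0.567604   -0.09562866  0.103     ] [ 0.56619322 -0.08083508  0.103     ]
button [ 0.57186138 -0.08839999  0.052     ] 0.02725574115856129
plug etc, wellB [0.56459565 0.00672474 0.065     ]
```

View pics/w2z.png

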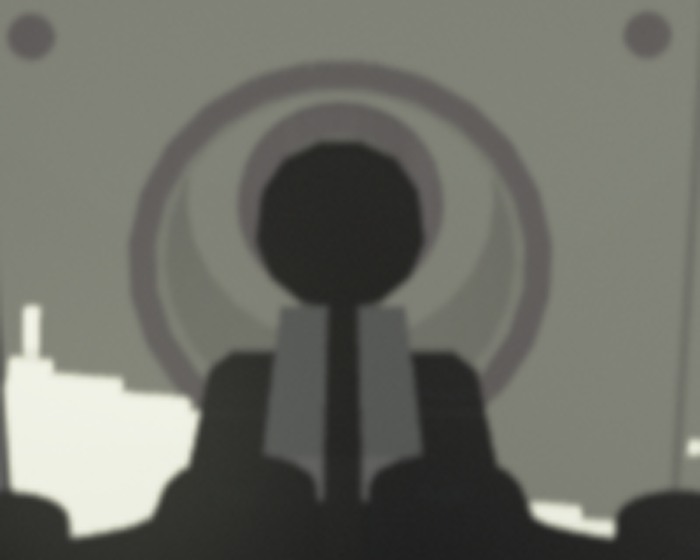

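View pics/t2.png

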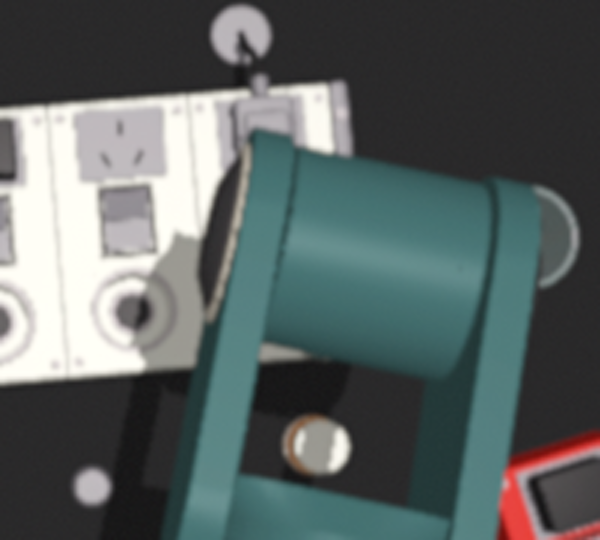

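The tip is centred sideways on the well to about 1 mm and sits roughly 1.5 mm too far back. I'll correct that and go into the mouth.

Request:
carry_out([
  [[0, -1.5, 0, 0, 0, 0], [0, 0, 12, 0, 0, 0], [0, 0, 12, 0, 0, 0], [0, 0, 12, 0, 0, 0], [0, 0, 6, 0, 0, 0]],
])

```text
time: 3.55
ee_pos: [0.5726, -0.089, 0.0571]
orientation: [0.673, 0.74, -0.001, -0.001]
contact_force: [-0.2, -0.7, 0.7]
grip_width: 0.0002
```

Request:
carry_out([
  [[0, 0, 0, 0, 0, 0], [0, 0, 0, 0, 0, 0], [0, 0, 0, 0, 0, 0]],
])

```text
time: 3.85
ee_pos: [0.5737, -0.0892, 0.0598]
orientation: [0.673, 0.74, 0.0, 0.0]
contact_force: [0.4, 0.5, 0.4]
grip_width: 0.0003
```

Run:
```python
from h import *
c=cam('wrist')
cv2.imwrite('pics/w3z.png',cv2.resize(c['frame'][200:380,220:420],None,fx=3.2,fy=3.2,interpolation=cv2.INTER_CUBIC)[:,:,::-1])
s=cam('side');cv2.imwrite('pics/s3.png',cv2.resize(s['frame'][220:330,280:420],None,fx=5,fy=5,interpolation=cv2.INTER_CUBIC)[:,:,::-1])
o=arm.get_obs(); print(o['ee_pos'],o['contact_force'])
```

```text
[ 0.57363201 -0.08917329  0.05982956] [-0.10502587 -0.30832074 -0.65441175]
```

View pics/w3z.png

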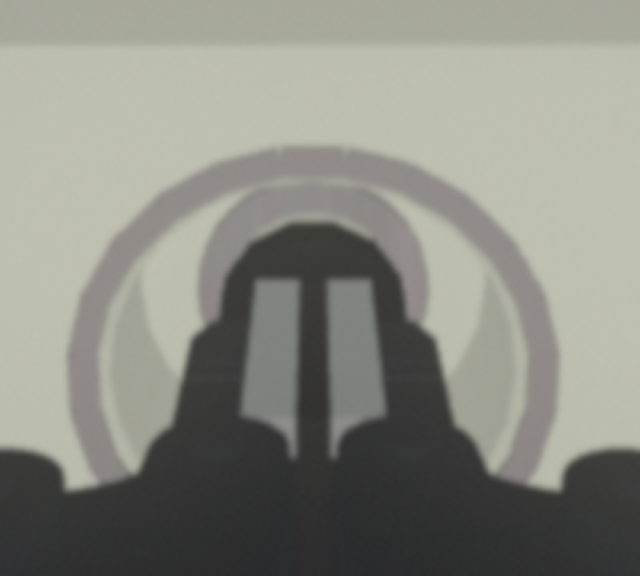

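View pics/s3.png

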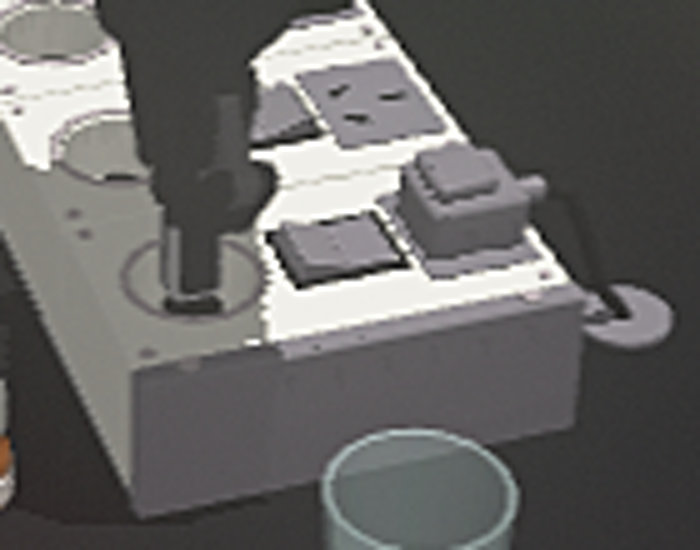

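The tip is in the mouth, centred over the black button and clear of the walls. Pressing now in small steps.

Request:
carry_out([
  [[0, 0, 3, 0, 0, 0], [0, 0, 3, 0, 0, 0], [0, 0, 2, 0, 0, 0], [0, 0, 2, 0, 0, 0], [0, 0, 0, 0, 0, 0]],
])

```text
time: 4.45
ee_pos: [0.5733, -0.0891, 0.0492]
orientation: [0.673, 0.74, -0.0, -0.0]
contact_force: [-1.2, -0.0, -0.2]
grip_width: 0.0002
```

Request:
carry_out([
  [[0, 0, 2, 0, 0, 0], [0, 0, 2, 0, 0, 0], [0, 0, 1, 0, 0, 0], [0, 0, 0, 0, 0, 0], [0, 0, 0, 0, 0, 0]],
])

```text
time: 4.95
ee_pos: [0.5734, -0.0891, 0.0443]
orientation: [0.673, 0.74, -0.0, 0.0]
contact_force: [-0.3, 0.6, 2.5]
grip_width: 0.0
```

Request:
carry_out([
  [[0, 0, 1, 0, 0, 0], [0, 0, 0, 0, 0, 0]],
])

```text
time: 5.15
ee_pos: [0.5735, -0.0892, 0.0439]
orientation: [0.673, 0.74, 0.0, 0.0]
contact_force: [-5.6, 1.1, 10.6]
grip_width: 0.0003
```

Request:
carry_out([
  [[0, 0, 1, 0, 0, 0], [0, 0, 0, 0, 0, 0]],
])

```text
time: 5.35
ee_pos: [0.5736, -0.0892, 0.0438]
orientation: [0.673, 0.74, 0.0, 0.0]
contact_force: [-10.7, 1.7, 20.6]
grip_width: 0.0002
```

Request:
carry_out([
  [[0, 0, 1, 0, 0, 0], [0, 0, 0, 0, 0, 0]],
])

```text
time: 5.55
ee_pos: [0.5737, -0.0892, 0.0437]
orientation: [0.673, 0.74, 0.0, 0.0]
contact_force: [-16.1, 2.2, 30.3]
grip_width: 0.0001
```

There is a hard stop at z = 0.0437–0.0439, matching fully home (0.044), with the force rising to 30 N. I'll withdraw and look.

Request:
carry_out([
  [[0, 0, -5, 0, 0, 0], [0, 0, -15, 0, 0, 0], [0, 0, -25, 0, 0, 0], [0, 0, -20, 0, 0, 0], [0, 0, 0, 0, 0, 0]],
])

```text
time: 6.05
ee_pos: [0.5747, -0.0894, 0.1099]
orientation: [0.673, 0.74, 0.001, 0.002]
contact_force: [0.8, 0.2, -0.0]
grip_width: -0.0001
```

Request:
carry_out([
  [[0, 0, 0, 0, 0, 0], [0, 0, 0, 0, 0, 0]],
])

```text
time: 6.25
ee_pos: [0.573, -0.0891, 0.1055]
orientation: [0.673, 0.74, -0.0, -0.001]
contact_force: [-0.5, -0.8, -0.6]
grip_width: -0.0003
```

Run:
```python
from h import *
c=cam('wrist');pickle.dump(c,open('wrist4.pkl','wb'))
cv2.imwrite('pics/w4z.png',cv2.resize(c['frame'][200:380,220:420],None,fx=3.2,fy=3.2,interpolation=cv2.INTER_CUBIC)[:,:,::-1])
s=cam('side');cv2.imwrite('pics/s4.png',cv2.resize(s['frame'][220:330,280:420],None,fx=5,fy=5,interpolation=cv2.INTER_CUBIC)[:,:,::-1])
pickle.dump(s,open('side4.pkl','wb'))
for v in range(246,266,4): print(v,[round(float(dep(c,u,v)[2])*1000,1) for u in range(300,336,6)])
o=arm.get_obs(); print(o['ee_pos'],o['contact_force'])
```

```text
246 [39.0, 44.3, 44.6, 43.0, 46.0, 43.6]
250 [44.8, 44.7, 44.1, 44.8, 44.8, 43.4]
254 [45.0, 44.1, 44.7, 44.6, 44.7, 43.5]
258 [44.7, 43.8, 45.8, 44.8, 45.1, 44.2]
262 [44.4, 45.0, 44.6, 43.3, 45.4, 44.0]
[ 0.57297559 -0.08906647  0.10534348] [ 0.35531988 -0.05190163  0.05546365]
```

View pics/w4z.png

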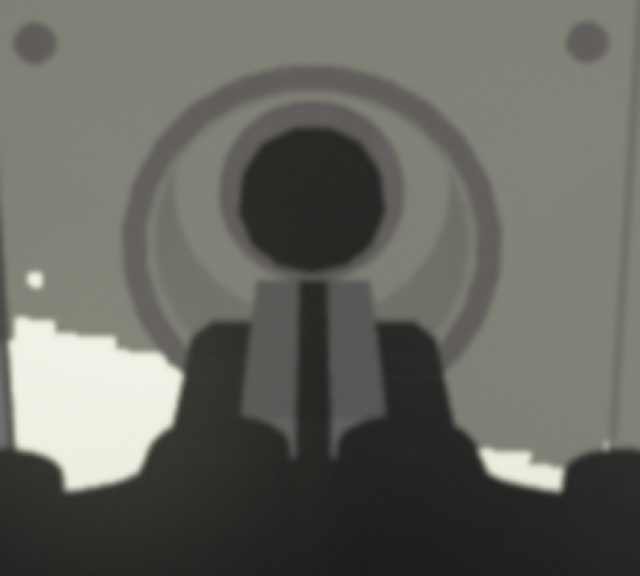

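View pics/s4.png

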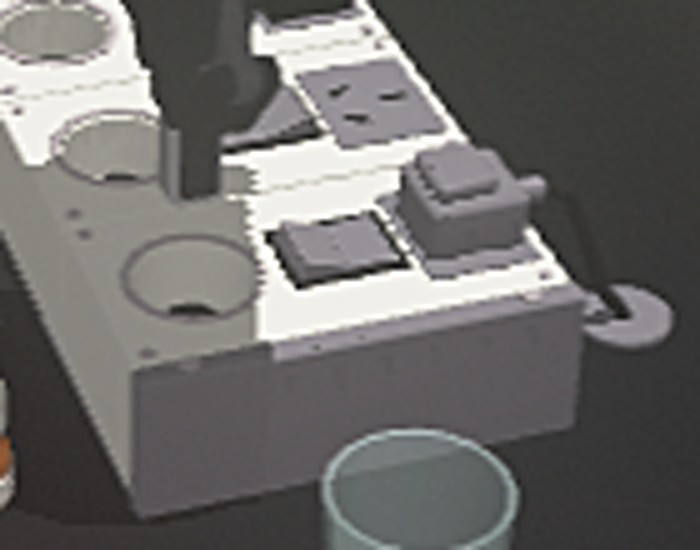

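The button's top now reads z ≈ 44.5 mm (home is 44). The rocker is still off with its front raised, and the plug is seated. Moving about 38 mm back to the rocker's front edge.

Request:
carry_out([
  [[0, 13, 0, 0, 0, 0], [0, 13, 0, 0, 0, 0], [0, 12, 0, 0, 0, 0], [0, 0, 9, 0, 0, 0], [0, 0, 6, 0, 0, 0]],
])

```text
time: 6.85
ee_pos: [0.6111, -0.0854, 0.0898]
orientation: [0.673, 0.74, -0.0, -0.001]
contact_force: [0.2, 0.4, -0.5]
grip_width: -0.0002
```

Request:
carry_out([
  [[0, 0, 0, 0, 0, 0], [0, 0, 0, 0, 0, 0]],
])

```text
time: 7.05
ee_pos: [0.6108, -0.0856, 0.091]
orientation: [0.673, 0.74, -0.0, -0.0]
contact_force: [0.0, 1.1, -0.1]
grip_width: -0.0002
```

Run:
```python
from h import *
s=cam('side');cv2.imwrite('pics/s5.png',cv2.resize(s['frame'][220:330,280:420],None,fx=5,fy=5,interpolation=cv2.INTER_CUBIC)[:,:,::-1])
c=cam('wrist','w5.png')
R,_=cv2.Rodrigues(np.array(s['rvec']))
o=arm.get_obs(); print(o['ee_pos'],o['contact_force'])
def pj(p):
  q=R@np.array(p)+np.array(s['tvec']).ravel(); return s['fx']*q[0]/q[2]+s['cx'],s['fy']*q[1]/q[2]+s['cy']
print('tcp zoom px',[(a-b)*5 for a,b in zip(pj(o['ee_pos']),(280,220))])
for k in (41,): print('edge zoom',[(a-b)*5 for a,b in zip(pj([.5745+.0995*k/100,-.0895+.0969*k/1000,.075]),(280,220))])
```

```text
[ 0.61111003 -0.0855562   0.09162373] [-0.30980968 -0.58882244 -0.18347938]
tcp zoom px [np.float64(286.64097650824687), np.float64(202.91017280235906)]
edge zoom [np.float64(295.63161185255836), np.float64(236.1354568655193)]
```

View pics/s5.png

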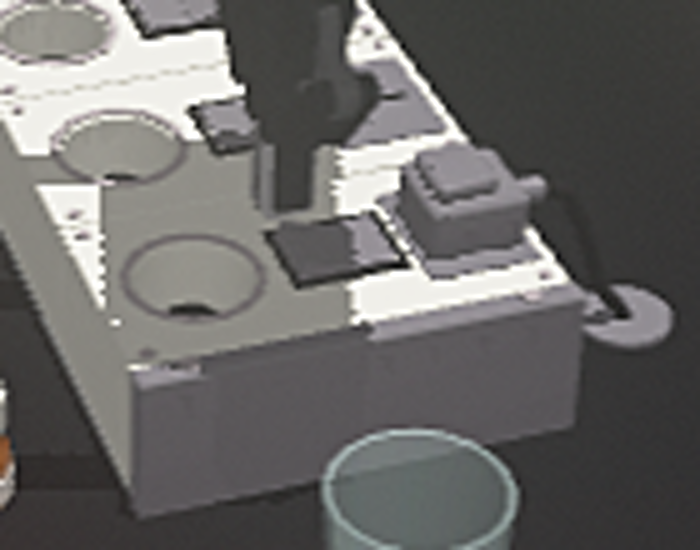

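View pics/w5.png

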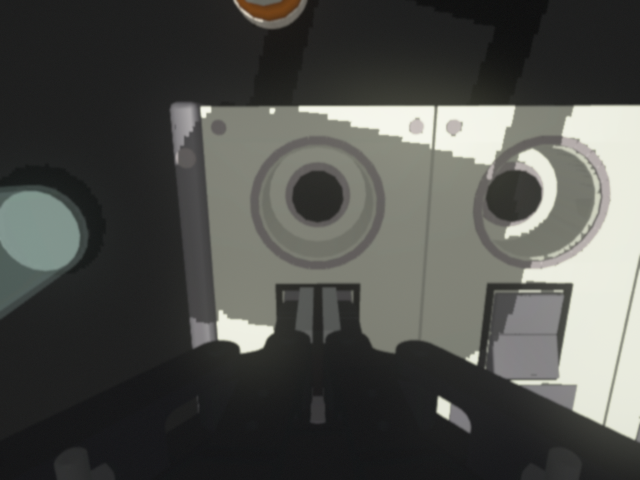

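The tip is centred sideways on the rocker (318 px) and overlaps its front edge by about 7 mm. Pressing down.

Request:
carry_out([
  [[0, 1, 6, 0, 0, 0], [0, 0, 5, 0, 0, 0], [0, 0, 4, 0, 0, 0], [0, 0, 2, 0, 0, 0], [0, 0, 0, 0, 0, 0]],
])

```text
time: 7.65
ee_pos: [0.6121, -0.0854, 0.074]
orientation: [0.673, 0.74, -0.0, -0.0]
contact_force: [0.5, -0.6, -0.4]
grip_width: -0.0001
```

Request:
carry_out([
  [[0, 0, 2, 0, 0, 0], [0, 0, 2, 0, 0, 0], [0, 0, 1, 0, 0, 0], [0, 0, 0, 0, 0, 0]],
])

```text
time: 8.05
ee_pos: [0.6122, -0.0855, 0.0694]
orientation: [0.673, 0.74, -0.0, 0.0]
contact_force: [-2.8, -0.6, 3.9]
grip_width: -0.0002
```

Request:
carry_out([
  [[0, 0, 1, 0, 0, 0], [0, 0, 0, 0, 0, 0]],
])

```text
time: 8.25
ee_pos: [0.6123, -0.0855, 0.0684]
orientation: [0.673, 0.74, 0.0, 0.0]
contact_force: [-3.4, 0.0, 3.7]
grip_width: 0.0002
```

Request:
carry_out([
  [[0, 0, 1, 0, 0, 0], [0, 0, 0, 0, 0, 0]],
])

```text
time: 8.45
ee_pos: [0.6123, -0.0855, 0.0678]
orientation: [0.673, 0.74, 0.0, 0.0]
contact_force: [-4.7, -0.9, 9.0]
grip_width: -0.0
```

Request:
carry_out([
  [[0, 0, 1, 0, 0, 0], [0, 0, 0, 0, 0, 0]],
])

```text
time: 8.65
ee_pos: [0.6124, -0.0855, 0.0676]
orientation: [0.673, 0.74, 0.0, 0.0]
contact_force: [-8.8, 0.8, 16.3]
grip_width: -0.0003
```

Request:
carry_out([
  [[0, 0, 1, 0, 0, 0], [0, 0, 0, 0, 0, 0]],
])

```text
time: 8.85
ee_pos: [0.6125, -0.0855, 0.0675]
orientation: [0.673, 0.74, 0.0, 0.001]
contact_force: [-12.9, 0.6, 25.0]
grip_width: -0.0002
```

Request:
carry_out([
  [[0, 0, -5, 0, 0, 0], [0, 0, -15, 0, 0, 0], [0, 0, -30, 0, 0, 0], [0, 0, -45, 0, 0, 0], [0, 0, -45, 0, 0, 0]],
])

```text
time: 9.35
ee_pos: [0.6119, -0.0853, 0.2071]
orientation: [0.673, 0.74, -0.0, -0.0]
contact_force: [0.4, -0.0, 0.1]
grip_width: -0.0001
```

Request:
carry_out([
  [[0, -45, 0, 0, 0, 0], [0, -45, 0, 0, 0, 0], [0, -45, 0, 0, 0, 0], [0, 0, 0, 0, 0, 0], [0, 0, 0, 0, 0, 0]],
])

```text
time: 9.85
ee_pos: [0.4777, -0.0984, 0.2065]
orientation: [0.673, 0.74, 0.001, 0.001]
contact_force: [0.6, -0.4, -0.1]
grip_width: 0.0
```

Run:
```python
from h import *
s=cam('side','side6.png');cv2.imwrite('pics/s6.png',cv2.resize(s['frame'][180:360,230:430],None,fx=3,fy=3,interpolation=cv2.INTER_CUBIC)[:,:,::-1])
c=cam('wrist','w6.png'); t=cam('top','t6.png')
for n,x in (('w',c),('t',t)):
  pickle.dump(x,open(n+'6.pkl','wb'))
# rocker profile by depth along unit x at module A, B
R,_=cv2.Rodrigues(np.array(c['rvec']));tv=np.array(c['tvec']).ravel()
v,u=np.mgrid[0:480,0:640]; d=c['depth']
P=np.stack([(u-c['cx'])/c['fx']*d,(v-c['cy'])/c['fy']*d,d],-1); W=(P-tv)@R
L=(W[...,:2]-[.616,.0085])@np.array([[.9953,-.0969],[.0969,.9953]])
for n,y in (('A',-.095),('B',0),('C',.095)):
  for x in np.arange(-.010,.032,.005):
    m=(abs(L[...,1]-y-.002)<.01)&(abs(L[...,0]-x)<.0025)&(d>0)
    print(n,round(x*1e3),m.sum(),np.round(1e3*np.median(W[...,2][m]),1) if m.any() else None)
print(arm.get_obs()['ee_pos'],arm.get_obs()['contact_force'])
```

```text
A -10 0 None
A -5 45 68.5
A 0 65 68.6
A 5 70 68.4
A 10 79 68.4
A 15 98 69.9
A 20 3 71.0
A 25 0 None
A 30 0 None
B -10 0 None
B -5 14 68.6
B 0 40 68.5
B 5 40 68.3
B 10 33 68.0
B 15 3 69.0
B 20 0 None
B 25 0 None
B 30 0 None
C -10 158 67.7
C -5 98 68.7
C 0 33 68.4
C 5 0 None
C 10 0 None
C 15 0 None
C 20 0 None
C 25 0 None
C 30 0 None
[ 0.47860255 -0.09819964  0.20538182] [1.15178195 0.28705925 0.12981572]
```

View pics/s6.png

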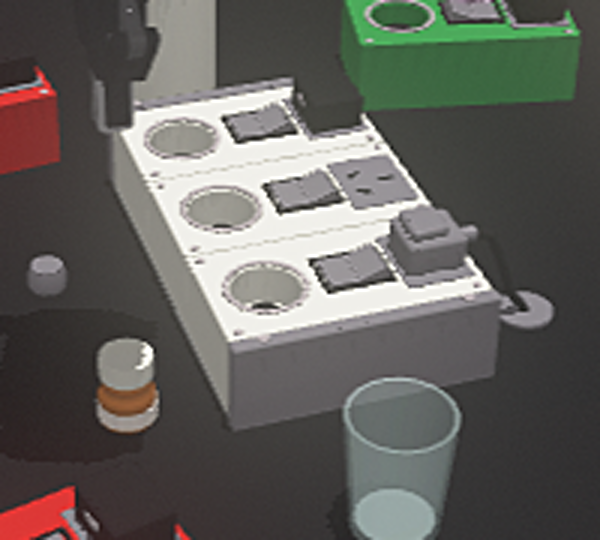

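View pics/w6.png

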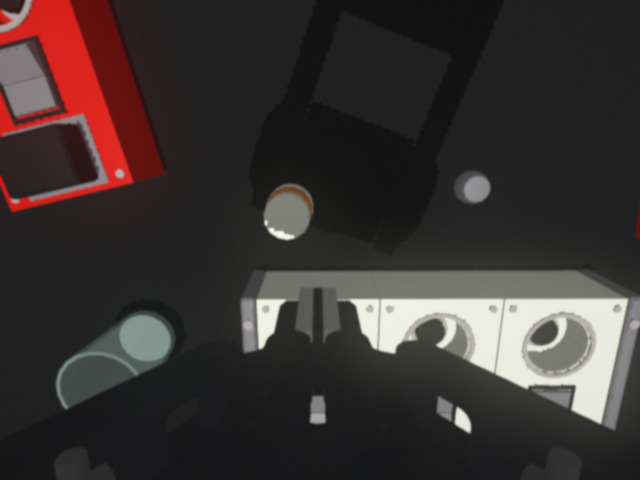

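The side view shows rocker A (352,270 in the zoom) flipped to the same shape as B and C. Its front half is at 68.5 mm, the same as B and C, and its rear half rises. The plug is seated, and the jar, stopper and beaker are where they were. Handing in.

Run:
```python
from h import *
print(arm.close_job())
```

```text
the job is handed in; nothing more can be done
None
```

The tripped outlet is reset. I pressed its breaker button fully home with the shut fingertips while the switch was still off, then pressed its rocker fully over to on. The job was handed in at about 10 s of the 42 s allowed, with the arm clear of everything.

- **Button:** it met a hard stop at z ≈ 43.8 mm. Depth afterwards read about 44.5 mm, against 44 mm for fully home. The highest pressing force was about 34 N, including a sideways component, from the fingertips.
- **Rocker:** it met a hard stop at z ≈ 67.6 mm. Its front half then read 68.5 mm, matching the two healthy rockers, with its rear end raised. The highest force was about 28 N.
- **Surroundings:** the last side view shows the plug seated, the other two rockers still on, and the beaker, jar and stopper where they were. The bottle is only partly in that view and I did not re-measure it; the arm passed well clear of it.
- **Disagreement:** the top and wrist cameras differed by about 2–3 mm on where the well's centre was. I used a value in between, and the fingertips entered the well without touching its walls.

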